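# Cover the specimen pot and hold it at the reader's click stop

## Task

Set the loose steel cover onto the open pot so that it sits seated and level, and let go of it. Then take the carriage's upright handle and slide the covered pot along the rail to the left (as seen by the robot) until you feel the ball detent click in at the notch in front of the reader, without running past it; the job finishes while you are still gripping the handle, with the carriage held in the notch. Leave the tape roll, the vial and the syringe alone.

Things in the scene. Friction and masses are not known exactly. Their poses are not given: they have to be found in the camera images.
- cover: loose round steel cover, about 90 g, lying upright on its spigot, left of the slide. Origin: centre of the spigot's underside, z up. Spigot 60 mm across, 6 mm high; plate 80 mm across, 6 to 11 mm above the origin; black round knob 16 mm across, 11 to 37 mm above the origin. Seated, the plate rests on the pot's rim and the origin is 6 mm below the rim
- pot_rim (a point): centre of the mouth of the open steel pot, level with its rim, 87 mm above the worktop. The pot is fixed to the carriage; 72 mm across outside, 66 mm inside. Axes as the carriage
- carriage: aluminium carriage 64 x 70 mm on the rail, under the pot. Origin on the rail line at worktop height, below the pot's axis; y along the rail to the notch (left), x away from the robot. Starts 70 to 160 mm short of the notch. Sliding takes 1 to 2 N; some 4 mm before the notch a sprung ball starts to drop in, pulls the carriage to the notch centre with 4 to 6 N, then resists leaving with about 8 N
- handle_top (a point): top of the fixed upright handle of the carriage, a black square post 14 x 14 mm, 85 mm from the pot's axis on the robot's side. The point: centre of the post's top, 108 mm above the worktop; axes as the carriage. The post is free for 65 mm downward. Grip its top 30 mm from above with the fingers closing along the rail (y), clear of pot and cover (knob top 118 mm above the worktop when seated)
- reader: fixed reading head behind the rail: white box 46 x 52 x 58 mm, top 111 mm above the worktop, round black window 34 mm across facing the rail; a small steel index clip on the foot plate's front edge belongs to it. Its place along the rail varies. Origin on the rail line at worktop height, at the notch, in line with window and clip; the carriage is in the notch when the origins coincide
- slide_base: fixed foot plate 100 x 300 mm, 10 mm thick, with the dark rail along its y axis and black end stops at both ends, tops 42 mm above the worktop. Origin: centre of the underside, on the rail line; the carriage travels 100 mm either side of it
- tape: bystander: roll of tape lying flat, 98 mm across, 25 mm high; origin at the centre of its underside
- vial: bystander: small upright vial, 24 mm across, 50 mm high; origin at the centre of its underside
- syringe: bystander: syringe lying flat, 30 x 115 x 19 mm; origin at the centre of its underside
Mind the look-alikes: they are no part of the job. What is shaped like the cover but orange, red or yellow is not meant.

How it is judged:
On the way:
1. the cover sits seated and level on the pot and is let go, while the carriage is still at least 30 mm short of the notch (horizontal distance between cover and pot_rim below 0.0045 m and z of cover in the frame of pot_rim between -0.0085 and -0.0035 m and angle between cover's own z axis and vertical below 0.05 rad and contact force between the fingers and cover below 0.1 N and y of carriage in the frame of reader below -0.03 m), for 0.2 s.
At the end, for the whole second after the job is handed in: Carriage at rest within 2.5 mm of the notch centre; fingers on its handle (TCP within 45 mm of the post's top, contact over 1.5 N); cover untouched by the fingers, centred on the pot within 4.5 mm, plate on the rim (origin 3.5 to 8.5 mm below it), tilt under 0.05 rad (horizontal distance between cover and pot_rim below 0.0045 m and z of cover in the frame of pot_rim between -0.0085 and -0.0035 m and angle between cover's own z axis and vertical below 0.05 rad and contact force between the fingers and cover below 0.1 N and y of carriage in the frame of reader between -0.0025 and 0.0025 m and linear speed of carriage below 0.01 m/s and contact force between the fingers and carriage above 1.5 N and distance between the grasp point and handle_top below 0.045 m); the arm keeps its last pose, push and grip.
It fails at once if the carriage is run more than 12 mm past the notch (y of carriage in the frame of reader above 0.012 m).
It fails at once if the tape is disturbed (moved over 20 mm) (distance of tape from where it was at the start of the episode above 0.02 m).
It fails at once if the vial is disturbed (moved over 20 mm) (distance of vial from where it was at the start of the episode above 0.02 m).
It fails at once if the syringe is disturbed (moved over 20 mm) (distance of syringe from where it was at the start of the episode above 0.02 m).
It also fails if it takes over 67 s, if anything falls off the work surface, if the arm or the gripper's body presses on something with over 40 N, if the wrist force passes 120 N, or if a joint passes its speed limit or range.

## Robot

A 7-joint arm with a two-finger parallel gripper is mounted at the origin on a cart in front of the work surface, level with it; the furniture and walls round the work are solid. World frame = base frame: x ahead of the robot, y to its left, z up, the work surface at z = 0. Lengths are in m, angles in rad, forces in N, time in s.
With the tool pointing down it reaches from about 0.425 to 0.925 m from the base axis. Payload 6.8 kg.
Tool frame: the origin (TCP) lies between the finger pads, 19 mm behind the fingertips; this is the grasp point; z points along the fingers, y is the line along which they close (so a half turn about z gives the same grasp; the last joint's range is limited). The gripper opens to 85 mm and grips with 20 to 120 N. Pads are 22 mm wide; open, the fingers measure 114 mm over their backs; the gripper's body (76 mm by 85 mm) begins 54 mm behind the grasp point. The pads swing forward as they close: fully open they stand 13 mm farther back than shut.
Start: joints at [1.233, 0.477, 0.022, 1.555, -0.011, 1.109, -0.083], TCP at [0.154, -0.657, 0.25] pointing down, gripper open.
Joint ranges: [-2.96, 2.96], [-0.34, 2.1], [-1.41, 1.46], [0.24, 2.44], [-1.37, 4.51], [0.17, 1.92], [-2.96, 2.96]. Speed limits (rad/s): [2.39, 2.39, 3.14, 3.14, 3.14, 3.14, 3.14].

## Interface

Orientations are given as a unit quaternion [w, x, y, z].
In Python, from station import bot gives the robot as it stands.
- The arm moves only by the tool jog_arm, never from a script. Its argument "motion" is a list of rows, each a list of 7 numbers: the turn, a rotation vector about the tool's x, y, z in rad, then the shift along the tool's x, y, z in mm, then the finger opening in mm, from 0 to 85.4. A call has 1 to 10 rows; each row is the pose to reach, as a shift and turn from the pose commanded when the call began, along the tool's axes at that moment; what a row does not reach only later rows make up. A row lasts 1/8 s, in which the tool goes at most 62.5 mm and 10.7 degrees, less where a joint would pass 70% of its speed; a pose out of reach is approached as far as the arm can. A call with a gripper value outside its range is refused whole. The fingers move at their own pace and stop on an object; "grip_force" is the grip in N (left out, the last holds). Time passes only in rows, so rows that repeat a pose let the fingers close. It gives the time, the measured TCP pose, the force, the opening and the grip force at its end, in the units of the state.
- bot.get_obs(): the state, without advancing time (a new reading comes with each control period).
- bot.read_camera(name): name is "scene" or "top" or "wrist"; returns a dict with "pixels" (480x640x3 uint8, red, green, blue), "camera_matrix" (3x3 intrinsics, pixels), "T" (4x4, takes a point from camera to world coordinates); the wrist camera has in their place "tool_from_camera" (4x4, takes a point from camera to tool coordinates, whose origin is the TCP and whose axes are the flange's). Camera axes: x right, y down, z forward; pixel columns grow to the right and rows downward; lengths in m; the calibration is good to about 2 mm. A picture is of the moment at which its call begins: read the wrist's pose just before it. There is no depth.
- bot.hand_in(): hands the job in; it is judged then, once.
Trained networks look in a picture, given as the dict that the camera call returned (one of the last four; its "shot" number tells which), for a name from the list of things; names that differ only in an ending like _2 or _b are one class to them, and where a whole thing is asked for, a point or a joint stands for the part that bears it (a point fixed in the world has none). Each returns a list of dicts, best first, with "score" (0 to 1); they miss things now and then, are a little off and sometimes report something else, mostly with a low value. They report only what shows in the picture. A call takes as long as a camera call. They do not tell look-alikes from the thing itself.
- bot.spot_in(thing, picture): "xy" ([column, row] in pixels, amid what is visible of it).
- bot.tip_of(thing, picture): "xy" ([column, row] in pixels: a listed point, or the origin of a listed thing).
The state is a dict: "t": time; "q": joint angles; "joint_vel": joint speeds; "joint_torque": joint torques, N m; "eef_pos": TCP position; "tool_rot": TCP orientation; "contact_force": force on the tool from outside, world axes, zero at the start; "torque": the same for the moment, N m; "gripper_width": opening from 0.0 (shut) to 1.0 (fully open); "grasp_force": force on a finger pad.
Only numpy, scipy, OpenCV 4.12 (cv2) and the standard library are available. Lean on these libraries where they do the work, as an engineer would, in place of code of your own. Each camera call takes 0.05 s, during which the arm holds its last target. There are 200 camera calls.

## Working session

There is one attempt and no reset: what is moved stays moved. The work goes in short steps, Python scripts to look and compute and a tool call to move; the robot and the scene stay as the last step left them, time stands still between calls to the robot, and variables do not carry over. Pictures are saved under pics/ and viewed, at most 10 in all, crops included, and the job is handed in when it is done.

Besides the shell and the picture viewer there is one more tool, called in YAML: its name, and indented under it one key for each argument. jog_arm: Moves the arm, as the interface text tells. Its arguments: {"type":"object","properties":{"motion":{"type":"array"},"grip_force":{"type":"number"}},"required":["motion"]}

```bash
mkdir -p pics; cat > h.py <<'E'
import numpy as np, cv2
from station import bot
from scipy.spatial.transform import Rotation as R
def save(p,n): cv2.imwrite(f'pics/{n}.png',cv2.cvtColor(p['pixels'],cv2.COLOR_RGB2BGR))
def Tcam(p,o=None):
    if 'T' in p: return np.array(p['T'])
    q=o['tool_rot']; T=np.eye(4); T[:3,:3]=R.from_quat([q[1],q[2],q[3],q[0]]).as_matrix(); T[:3,3]=o['eef_pos']
    return T@np.array(p['tool_from_camera'])
def ray(p,xy,z,T=None):
    T=np.array(p['T']) if T is None else T
    d=T[:3,:3]@np.linalg.solve(p['camera_matrix'],[xy[0],xy[1],1]); return T[:3,3]+d*(z-T[2,3])/d[2]
def proj(p,X,T=None):
    T=np.array(p['T']) if T is None else T
    c=np.array(p['camera_matrix'])@(T[:3,:3].T@(np.array(X)-T[:3,3])); return c[:2]/c[2]
E
python3 - <<'E'
from h import *
print(bot.get_obs())
Z=dict(cover=0,pot_rim=.087,carriage=0,handle_top=.108,reader=0,slide_base=0,tape=0,vial=0,syringe=0)
for c in('top','scene'):
    p=bot.read_camera(c); save(p,c+'0'); print(c,np.array(p['T'])[:3,3].round(3))
    for n,z in Z.items():
        for r in bot.tip_of(n,p)[:3]: print(n,round(r['score'],2),np.round(r['xy'],1),ray(p,r['xy'],z).round(4))
E
```

```text
{'t': 0.0, 'q': array([ 1.23289863,  0.47780943,  0.02232541,  1.55643584, -0.01150276,
        1.10932299, -0.08309394]), 'joint_vel': array([ 0.00065722,  0.00034753, -0.00089194,  0.00142485, -0.00083844,
        0.00236001, -0.00046337]), 'joint_torque': array([ 2.70537821e-04, -5.96452045e+01,  1.60841949e+00, -2.81199610e+01,
        1.25552362e-02,  9.17872967e-03, -1.61556965e-06]), 'eef_pos': array([ 0.15362193, -0.65671262,  0.24902576]), 'tool_rot': array([-9.08138726e-04,  9.93403708e-01,  1.14665685e-01, -1.69621970e-04]), 'contact_force': array([0.88524349, 0.31547042, 0.79260591]), 'torque': array([ 0.01369907,  0.04624419, -0.04249585]), 'grasp_force': 0.0, 'gripper_width': 0.9999420591792408}
top [0.173 0.134 1.576]
cover 0.96 [313.  206.6] [0.6116 0.1428 0.    ]
cover 0.83 [343.8 278.3] [0.4168 0.0422 0.    ]
cover 0.77 [293.2 247.1] [0.4914 0.1876 0.    ]
pot_rim 0.96 [430.9 238.9] [ 0.5269 -0.1728  0.087 ]
carriage 0.96 [421.  241.4] [ 0.5381 -0.1636  0.    ]
handle_top 0.92 [428.4 260.4] [ 0.4649 -0.1643  0.108 ]
slide_base 0.74 [402.2 235.8] [ 0.5494 -0.1109  0.
[... 198 characters left out ...]
   ]
syringe 0.73 [401.9 235.6] [ 0.5499 -0.11    0.    ]
scene [-0.213 -0.562  0.564]
cover 0.98 [358.4 263.6] [0.6262 0.1505 0.    ]
cover 0.88 [309.1 278.3] [0.4838 0.1808 0.    ]
cover 0.66 [208.5 245.4] [0.4118 0.5033 0.    ]
pot_rim 0.78 [456.8 290.5] [ 0.5493 -0.1652  0.087 ]
carriage 0.69 [448.9 327.6] [ 0.5475 -0.1605  0.    ]
handle_top 0.58 [429.  297.3] [ 0.4583 -0.161   0.108 ]
reader 0.96 [410.7 315.1] [ 0.5291 -0.0806  0.    ]
reader 0.34 [244.  260.3] [0.4282 0.3642 0.    ]
slide_base 0.89 [427.  317.5] [ 0.5462 -0.1093  0.    ]
vial 0.71 [286.8 299.6] [0.3823 0.1444 0.    ]
vial 0.35 [428.1 317.3] [ 0.5485 -0.1105  0.    ]
syringe 0.65 [413.6 376. ] [ 0.3763 -0.1978  0.    ]
```

```bash
python3 - <<'E'
import cv2
a=cv2.imread('pics/top0.png')[180:330,200:460]; cv2.imwrite('pics/topc.png',cv2.resize(a,(780,450),interpolation=cv2.INTER_CUBIC))
a=cv2.imread('pics/scene0.png')[190:400,190:470]; cv2.imwrite('pics/scenec.png',cv2.resize(a,(784,588),interpolation=cv2.INTER_CUBIC))
E
```

```text
(no output)
```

View pics/topc.png

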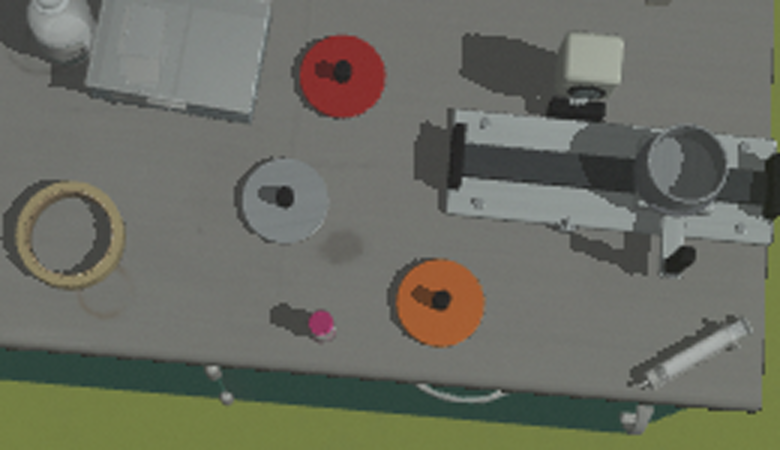

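View pics/scenec.png

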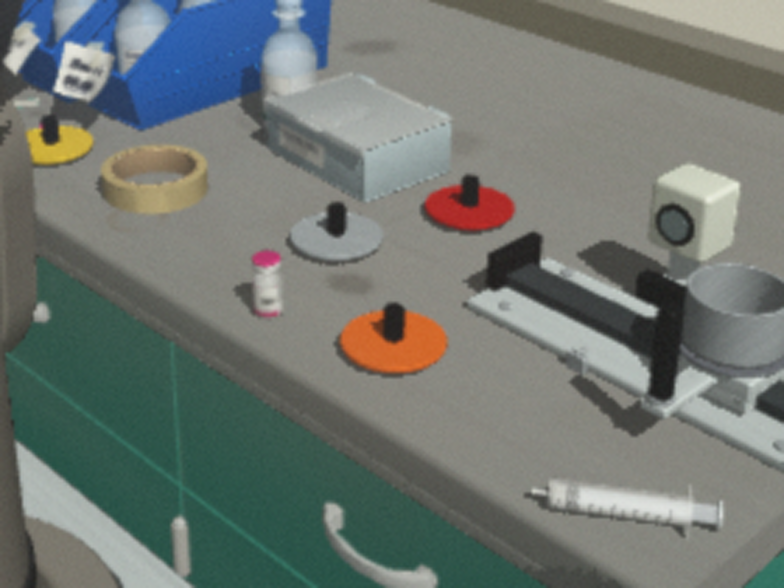

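The steel cover is the grey disc at top (294,245) / scene (309,272). The look-alikes are red at top (313,205), orange at top (346,280), and yellow at the scene's left edge. Only the grey one is steel, and the enlarged crops confirm it. I'll move towards it and measure with the wrist camera on the way.

jog_arm:
  motion:
    - [0,0,0.1,52,-33,-7,85]
    - [0,0,0.2,104,-67,-14,85]
    - [0,0,0.31,156,-100,-21,85]
    - [0,0,0.31,208,-133,-29,85]
    - [0,0,0.31,260,-167,-36,85]
    - [0,0,0.31,312,-200,-43,85]
    - [0,0,0.31,363,-233,-50,85]
    - [0,0,0.31,363,-233,-50,85]

```text
t: 2.0
eef_pos: [0.4588, -0.3425, 0.3008]
tool_rot: [-0.001, 0.999, -0.035, 0.002]
contact_force: [0.1, -0.7, 0.4]
gripper_width: 0.994
grasp_force: 0.0
```

jog_arm:
  motion:
    - [0,0,0,-9,-54,-20,85]
    - [0,0,0,-18,-109,-40,85]
    - [0,0,0,-27,-164,-60,85]
    - [0,0,0,-35,-218,-80,85]
    - [0,0,0,-35,-218,-80,85]
    - [0,0,0,-35,-218,-80,85]

```text
t: 2.75
eef_pos: [0.4363, -0.1289, 0.3799]
tool_rot: [0.0, 0.999, -0.041, -0.0]
contact_force: [-0.5, -0.2, -0.1]
gripper_width: 0.996
grasp_force: 0.0
```

```bash
python3 - <<'E'
from h import *
o=bot.get_obs(); p=bot.read_camera('wrist'); save(p,'w1'); T=Tcam(p,o); print(o['eef_pos'],T.round(3))
np.savez('w1',T=T,K=p['camera_matrix'])
Z=dict(cover=0,pot_rim=.087,carriage=0,handle_top=.108,reader=0,slide_base=0)
for n,z in Z.items():
        for r in bot.tip_of(n,p)[:3]: print(n,round(r['score'],2),np.round(r['xy'],1),ray(p,r['xy'],z,T).round(4))
E
```

```text
[ 0.43632636 -0.12886462  0.37988732] [[-0.081 -0.957 -0.279  0.507]
 [-0.997  0.078  0.021 -0.134]
 [ 0.002  0.28  -0.96   0.504]
 [ 0.     0.     0.     1.   ]]
cover 0.89 [199.  210.9] [0.4067 0.0427 0.    ]
cover 0.84 [ 79.8 156.4] [0.4905 0.1838 0.    ]
cover 0.62 [86.6 48.4] [0.615  0.1427 0.    ]
pot_rim 0.72 [350.2  85.5] [ 0.5408 -0.1638  0.087 ]
carriage 0.98 [347.9  94.1] [ 0.5382 -0.1665  0.    ]
handle_top 0.92 [360.1 175.6] [ 0.4515 -0.1671  0.108 ]
handle_top 0.41 [302.9  96.4] [ 0.5329 -0.1158  0.108 ]
slide_base 0.56 [305.9  95.6] [ 0.5407 -0.1145  0.    ]
```

View pics/w1.png

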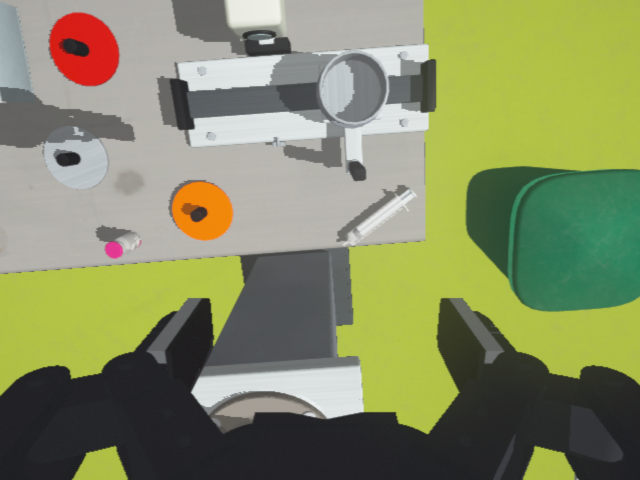

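The view shows the slide plate corners at (177,65), (427,44), (428,129) and (191,146), the clip at (276,141), the pot rim around (353,88), and the post top around (358,172). The grey cover is at (76,157). Next I'll look from directly above the pot.

jog_arm:
  motion:
    - [0,0,0,36,9,37,85]
    - [0,0,0,71,18,73,85]
    - [0,0,0,106,27,110,85]
    - [0,0,0,106,27,110,85]
    - [0,0,0,106,27,110,85]

```text
t: 3.72
eef_pos: [0.5401, -0.1631, 0.2702]
tool_rot: [-0.0, 0.999, -0.04, -0.0]
contact_force: [-0.2, 0.7, 0.2]
gripper_width: 0.998
grasp_force: 0.0
```

```bash
python3 - <<'E'
from h import *
d=np.load('w1.npz'); P=dict(camera_matrix=d['K']); T=d['T']; print(d['K'])
c=[ray(P,x,.01,T)[:2] for x in ((177,65),(427,44),(428,129),(191,146))]
print(np.round(c,4)); ay=np.array(c[0])-c[1]+c[3]-c[2]; print('yaw',np.arctan2(-ay[0],ay[1]),np.linalg.norm(ay)/2,'centre',np.mean(c,0)); print('clip',ray(P,(276,141),.012,T))
o=bot.get_obs(); p=bot.read_camera('wrist'); save(p,'w2'); T=Tcam(p,o); print(o['eef_pos'],o['tool_rot'])
np.savez('w2',T=T,K=p['camera_matrix'])
Z=dict(pot_rim=.087,carriage=0,handle_top=.108,reader=0,slide_base=0)
for n,z in Z.items():
        for r in bot.tip_of(n,p)[:2]: print(n,round(r['score'],2),np.round(r['xy'],1),ray(p,r['xy'],z,T).round(4))
E
```

```text
[[383.09243834   0.         324.85085723]
 [  0.         383.09243834 234.46492606]
 [  0.           0.           1.        ]]
[[ 0.5865  0.0347]
 [ 0.5853 -0.262 ]
 [ 0.4887 -0.2627]
 [ 0.4922  0.0349]]
yaw -0.007715012306135322 0.2971352647509977 centre [ 0.53817777 -0.11379756]
clip [ 0.48965601 -0.072694    0.012     ]
[ 0.54007167 -0.16305759  0.2701948 ] [-1.10762374e-04  9.99191281e-01 -4.02085781e-02 -2.05100017e-04]
pot_rim 0.86 [327.8 215.7] [ 0.5367 -0.1654  0.087 ]
carriage 0.8 [333.5 193.8] [ 0.5387 -0.1723  0.    ]
handle_top 0.6 [335.  321.4] [ 0.4509 -0.1646  0.108 ]
reader 0.5 [361.3 333.2] [ 0.3731 -0.1924  0.    ]
slide_base 0.63 [277.9 198.5] [ 0.5384 -0.114   0.    ]
```

View pics/w2.png

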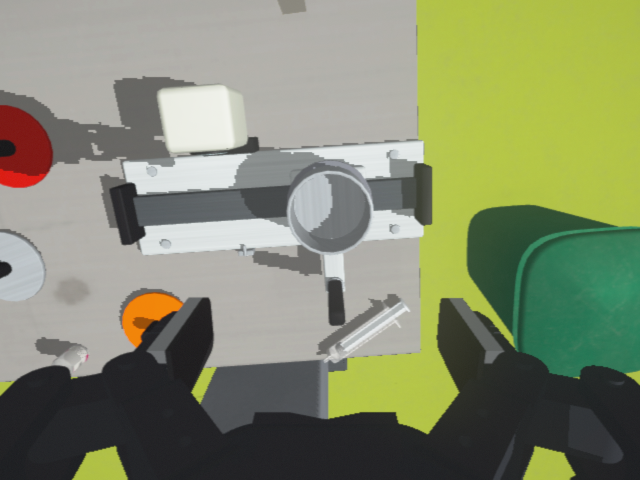

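jog_arm:
  motion:
    - [0,0,-0.02,-13,-57,0,85]
    - [0,0,-0.04,-26,-114,10,85]
    - [0,0,-0.072,-39,-171,20,85]
    - [0,0,-0.072,-52,-228,30,85]
    - [0,0,-0.072,-65,-285,40,85]
    - [0,0,-0.072,-78,-342,50,85]
    - [0,0,-0.072,-78,-342,50,85]
    - [0,0,-0.072,-78,-342,50,85]

```text
t: 5.03
eef_pos: [0.49, 0.1837, 0.2204]
tool_rot: [0.0, 1.0, -0.004, 0.0]
contact_force: [0.5, 0.4, 0.1]
gripper_width: 0.997
grasp_force: 0.0
```

```bash
cat >> h.py <<'E'
from scipy.optimize import minimize
def circfit(img,P,T,x0,z,radii,span=.012):
    """centre (x,y) at which projected circles of given (radius,z) lie best on image edges"""
    g=cv2.GaussianBlur(cv2.cvtColor(img,cv2.COLOR_RGB2GRAY).astype(np.float32),(0,0),1)
    m=cv2.GaussianBlur(np.hypot(cv2.Sobel(g,5,1,0),cv2.Sobel(g,5,0,1)),(0,0),.8); m=np.minimum(m,80)
    t=np.linspace(0,2*np.pi,120)
    def f(c):
        s=0
        for r in radii:
            X=np.c_[c[0]+r*np.cos(t),c[1]+r*np.sin(t),0*t+z]
            q=(X-T[:3,3])@T[:3,:3]@np.array(P['camera_matrix']).T; q=(q[:,:2]/q[:,2:]).astype(np.float32)
            s-=cv2.remap(m,q[:,:1].copy(),q[:,1:].copy(),1).mean()
        return s
    best=min((f((x0[0]+a,x0[1]+b)),x0[0]+a,x0[1]+b) for a in np.arange(-span,span,.001) for b in np.arange(-span,span,.001))
    r=minimize(f,best[1:],method='Nelder-Mead',options=dict(initial_simplex=np.array(best[1:])+[[0,0],[.001,0],[0,.001]]))
    return r.x,r.fun
E
python3 - <<'E'
from h import *
d=np.load('w2.npz'); P=dict(camera_matrix=d['K']); T=d['T']
c=[ray(P,x,.01,T)[:2] for x in ((124,162),(423,141),(424,236),(143,254))]
print(np.round(c,4)); ay=np.array(c[0])-c[1]+c[3]-c[2]; print('yaw',np.arctan2(-ay[0],ay[1]),'centre',np.mean(c,0)); print('clip',ray(P,(243,249),.012,T))
im=cv2.cvtColor(cv2.imread('pics/w2.png'),cv2.COLOR_BGR2RGB)
print('pot',circfit(im,P,T,(.5385,-.1655),.087,(.036,.033)))
o=bot.get_obs(); p=bot.read_camera('wrist'); save(p,'w3'); T=Tcam(p,o); print(o['eef_pos'],o['tool_rot'])
for r in bot.tip_of('cover',p)[:2]: print(round(r['score'],2),np.round(r['xy'],1),ray(p,r['xy'],0,T).round(4))
print('cover plate',circfit(p['pixels'],p,T,(.488,.184),.011,(.040,)))
im=p['pixels'].copy();print(proj(p,(.488,.184,.011),T))
E
```

```text
[[ 0.5889  0.0323]
 [ 0.5855 -0.2631]
 [ 0.4884 -0.2634]
 [ 0.4923  0.0341]]
yaw -0.012280334865955454 centre [ 0.53880037 -0.11502518]
clip [ 0.49002288 -0.07296184  0.012     ]
pot (array([ 0.53915804, -0.16633189]), np.float64(-153.6932373046875))
[0.49000198 0.1836617  0.22035516] [ 2.76837307e-04  9.99991916e-01 -3.99913927e-03  3.14407107e-04]
0.71 [324.2 204.6] [0.4886 0.1839 0.    ]
0.62 [479.5 283.9] [0.4087 0.0332 0.    ]
cover plate (array([0.4895343 , 0.18404525]), np.float64(-47.35818862915039))
[324.11590067 207.80693132]
```

View pics/w3.png

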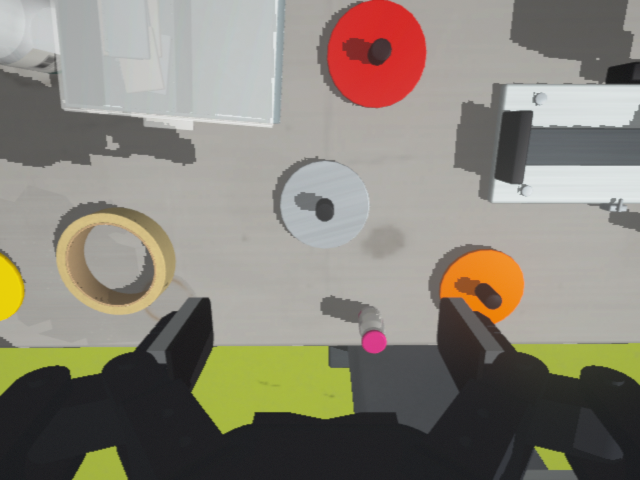

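The cover is centred at pixel (325,205), giving world (0.489,0.184). I'll descend on the knob and grip it.

jog_arm:
  motion:
    - [0,0,0,-1,0,50,85]
    - [0,0,0,-1,0,100,60]
    - [0,0,0,-1,0,140,50]
    - [0,0,0,-1,0,170,50]
    - [0,0,0,-1,0,186,50]
    - [0,0,0,-1,0,186,50]
    - [0,0,0,-1,0,186,25]
    - [0,0,0,-1,0,186,5]
    - [0,0,0,-1,0,186,5]
    - [0,0,0,-1,0,186,5]
  grip_force: 40

```text
t: 6.38
eef_pos: [0.4898, 0.1844, 0.0354]
tool_rot: [-0.0, 1.0, -0.004, 0.001]
contact_force: [-1.1, -0.3, 5.6]
gripper_width: 0.17
grasp_force: 39.0
```

jog_arm:
  motion:
    - [0,0,0,0,0,-20,5]
    - [0,0,0,0,0,-60,5]
    - [0,0,0,0,0,-110,5]
    - [0,0,0,0,0,-160,5]
    - [0,0,0,0,0,-160,5]
    - [0,0,0,0,0,-160,5]

```text
t: 7.12
eef_pos: [0.4885, 0.1837, 0.1938]
tool_rot: [0.0, 1.0, -0.004, -0.0]
contact_force: [-0.1, 0.1, -1.6]
gripper_width: 0.169
grasp_force: 39.1
```

```bash
python3 - <<'E'
from h import *
o=bot.get_obs(); p=bot.read_camera('wrist'); save(p,'w4'); T=Tcam(p,o); print(o['eef_pos'],o['tool_rot'],o['contact_force'],o['grasp_force'])
z=o['eef_pos'][2]-.0354
print('cover plate',circfit(p['pixels'],p,T,o['eef_pos'][:2],z+.011,(.040,)))
cv2.imwrite('pics/w4c.png',cv2.imread('pics/w4.png')[180:])
E
```

```text
[0.48848518 0.18369145 0.19379087] [ 2.66361018e-04  9.99991120e-01 -4.20587927e-03 -1.45342120e-05] [-0.05916487  0.14875403 -1.57940983] 39.09549415111542
cover plate (array([0.488252  , 0.18386118]), np.float64(-46.0053825378418))
```

View pics/w4c.png

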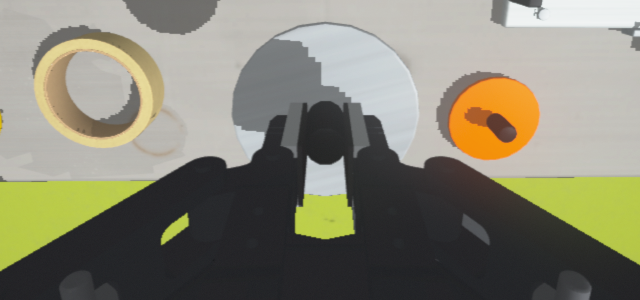

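The cover is held level, centred on the tool around (325,110) in the crop. I'll carry it over the pot.

jog_arm:
  motion:
    - [0,0,0,5,35,0,5]
    - [0,0,0,13,85,0,5]
    - [0,0,0,21,140,0,5]
    - [0,0,0,29,195,0,5]
    - [0,0,0,37,250,5,5]
    - [0,0,0,45,300,10,5]
    - [0,0,0,52,335,15,5]
    - [0,0,0,53.5,350,20,5]
    - [0,0,0,53.5,350,20,5]
    - [0,0,0,53.5,350,20,5]

```text
t: 8.43
eef_pos: [0.5394, -0.1641, 0.1737]
tool_rot: [-0.001, 1.0, -0.003, -0.0]
contact_force: [-0.4, 0.1, -0.7]
gripper_width: 0.168
grasp_force: 39.2
```

```bash
python3 - <<'E'
from h import *
o=bot.get_obs(); p=bot.read_camera('wrist'); save(p,'w5'); T=Tcam(p,o); print(o['eef_pos'],o['tool_rot'])
z=o['eef_pos'][2]-.0354
print('cover plate',circfit(p['pixels'],p,T,o['eef_pos'][:2],z+.011,(.040,)))
t=bot.read_camera('top'); s=bot.read_camera('scene');save(s,'s5')
a=cv2.imread('pics/s5.png')[200:350,360:520]; b=cv2.imread('pics/w5.png')[100:400,150:550]
cv2.imwrite('pics/c5.png',np.hstack([cv2.resize(a,(400,375),interpolation=2),cv2.resize(b,(400,375))[:, :]]))
for q in (s,t):
  for n in('pot_rim','handle_top'):
    for r in bot.tip_of(n,q)[:1]: print(n,round(r['score'],2),np.round(r['xy'],1),ray(q,r['xy'],.087 if n[0]=='p' else .108).round(4))
E
```

```text
[ 0.5393974  -0.16406465  0.17368664] [-5.84776365e-04  9.99995799e-01 -2.81409671e-03 -3.75851060e-04]
cover plate (array([ 0.53952126, -0.16420346]), np.float64(-49.14754867553711))
pot_rim 0.89 [452.1 292.3] [ 0.5368 -0.1626  0.087 ]
handle_top 0.65 [430.5 297.8] [ 0.4588 -0.1639  0.108 ]
pot_rim 0.83 [429.8 235.3] [ 0.5363 -0.1695  0.087 ]
handle_top 0.9 [429.4 260.7] [ 0.4644 -0.1669  0.108 ]
```

View pics/c5.png

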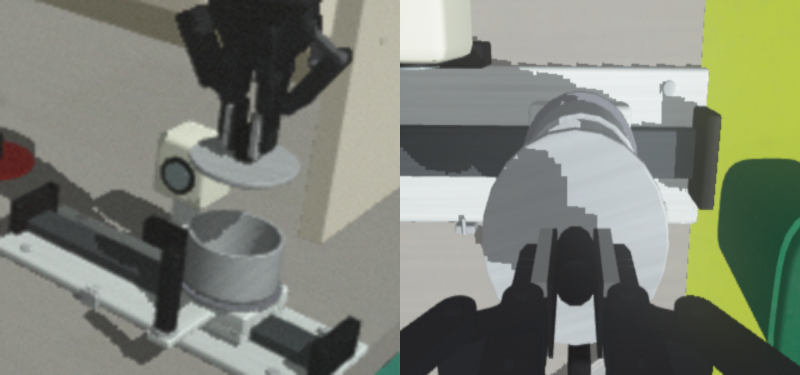

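Cover and pot line up; the pot rim arc around (580,115) sits about 2 mm to the right. I'll correct that and descend.

jog_arm:
  motion:
    - [0,0,0,0,2,20,5]
    - [0,0,0,0,2,42,5]
    - [0,0,0,0,2,42,5]
    - [0,0,0,0,2,42,5]

```text
t: 9.28
eef_pos: [0.54, -0.1682, 0.1327]
tool_rot: [0.0, 1.0, -0.004, 0.0]
contact_force: [0.2, 0.3, -0.9]
gripper_width: 0.17
grasp_force: 39.2
```

```bash
python3 - <<'E'
from h import *
o=bot.get_obs(); p=bot.read_camera('wrist'); T=Tcam(p,o); print(o['eef_pos'],o['tool_rot'],o['contact_force'])
z=o['eef_pos'][2]-.0354
print('cover plate',circfit(p['pixels'],p,T,o['eef_pos'][:2],z+.011,(.040,)))
E
```

```text
[ 0.53999957 -0.168248    0.13274586] [ 7.95613211e-05  9.99991861e-01 -4.00874089e-03  4.49619706e-04] [ 0.22059147  0.31907635 -0.89236747]
cover plate (array([ 0.53993248, -0.16812699]), np.float64(-55.02926254272461))
```

jog_arm:
  motion:
    - [0,0,0,-0.7,-1.8,0,5]
    - [0,0,0,-0.7,-1.8,3,5]
    - [0,0,0,-0.7,-1.8,6,5]
    - [0,0,0,-0.7,-1.8,9,5]
    - [0,0,0,-0.7,-1.8,12,5]
    - [0,0,0,-0.7,-1.8,14,5]
    - [0,0,0,-0.7,-1.8,16,5]
    - [0,0,0,-0.7,-1.8,17,5]
    - [0,0,0,-0.7,-1.8,17,5]

```text
t: 10.45
eef_pos: [0.5388, -0.1665, 0.1163]
tool_rot: [0.0, 1.0, -0.004, 0.0]
contact_force: [-4.3, 0.9, 12.3]
gripper_width: 0.17
grasp_force: 40.5
```

Contact came at z = 0.1163, which is the seated height. Releasing.

jog_arm:
  motion:
    - [0,0,0,0,0,-0.5,5]
    - [0,0,0,0,0,-0.5,20]
    - [0,0,0,0,0,-0.5,40]
    - [0,0,0,0,0,-0.5,50]
    - [0,0,0,0,0,-15,60]
    - [0,0,0,0,0,-50,60]
    - [0,0,0,0,0,-100,60]
    - [0,0,0,0,0,-100,60]
    - [0,0,0,0,0,-100,60]

```text
t: 11.58
eef_pos: [0.5387, -0.1665, 0.2154]
tool_rot: [0.0, 1.0, -0.004, 0.0]
contact_force: [-0.1, -0.2, -0.2]
gripper_width: 0.702
grasp_force: 0.0
```

```bash
python3 - <<'E'
from h import *
o=bot.get_obs(); p=bot.read_camera('wrist'); save(p,'w6'); T=Tcam(p,o); print(o['eef_pos'],o['tool_rot'],o['contact_force'])
print('cover plate',circfit(p['pixels'],p,T,(.539,-.166),.092,(.040,)))
for n in('handle_top','pot_rim'):
  for r in bot.tip_of(n,p)[:1]: print(n,round(r['score'],2),np.round(r['xy'],1),ray(p,r['xy'],.108,T).round(4))
s=bot.read_camera('scene');save(s,'s6')
a=cv2.imread('pics/s6.png')[230:350,380:508]; b=cv2.imread('pics/w6.png')[100:400,150:550]
cv2.imwrite('pics/c6.png',np.hstack([cv2.resize(a,(400,375),interpolation=2),cv2.resize(b,(400,375))]))
E
```

```text
[ 0.53866963 -0.16652163  0.21544289] [ 1.75842083e-04  9.99991357e-01 -4.14469483e-03  2.78211246e-04] [-0.09719098 -0.1632842  -0.2274673 ]
cover plate (array([ 0.53895374, -0.1663581 ]), np.float64(-67.0793228149414))
handle_top 0.68 [323.7 357.7] [ 0.4524 -0.1652  0.108 ]
```

View pics/c6.png

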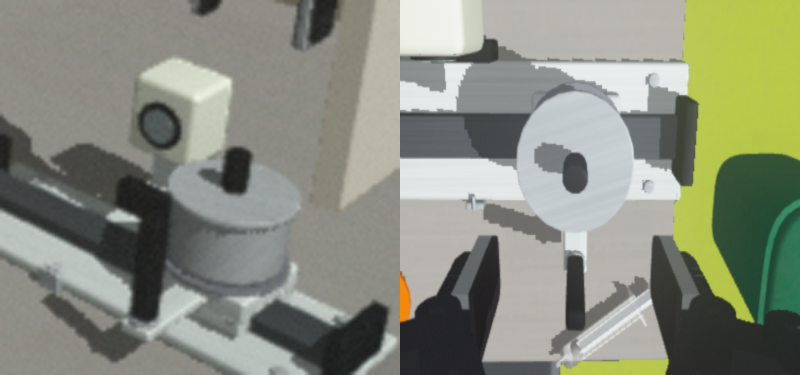

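The cover is seated and level at (575,160) in the wrist panel, and the post top is around (575,320). I'll grip the handle.

jog_arm:
  motion:
    - [0,0,0,-40,0,0,60]
    - [0,0,0,-84,0,0,60]
    - [0,0,0,-84,0,40,60]
    - [0,0,0,-84,0,80,60]
    - [0,0,0,-84,0,108,60]
    - [0,0,0,-84,0,118,60]
    - [0,0,0,-84,0,118,60]
    - [0,0,0,-84,0,118,30]
    - [0,0,0,-84,0,118,5]
    - [0,0,0,-84,0,118,5]
  grip_force: 40

```text
t: 13.02
eef_pos: [0.4553, -0.166, 0.0979]
tool_rot: [0.0, 1.0, -0.004, 0.001]
contact_force: [-0.7, 0.1, 4.9]
gripper_width: 0.155
grasp_force: 39.3
```

jog_arm:
  motion:
    - [0,0,0,0,0,0,5]
    - [0,0,0,0,0,0,5]
    - [0,0,0,0,0,0,5]

```text
t: 13.4
eef_pos: [0.4553, -0.166, 0.0979]
tool_rot: [0.0, 1.0, -0.004, 0.001]
contact_force: [-0.9, -0.2, 7.0]
gripper_width: 0.16
grasp_force: 39.4
```

jog_arm:
  motion:
    - [0,0,0,0,-5,0,5]
    - [0,0,0,0,-13,0,5]
    - [0,0,0,0,-22,0,5]
    - [0,0,0,0,-31,0,5]
    - [0,0,0,0,-40,0,5]
    - [0,0,0,0,-49,0,5]
    - [0,0,0,0,-57,0,5]
    - [0,0,0,0,-64,0,5]
    - [0,0,0,0,-68,0,5]
    - [0,0,0,0,-70,0,5]

```text
t: 14.65
eef_pos: [0.4562, -0.0962, 0.0979]
tool_rot: [0.001, 1.0, -0.004, 0.001]
contact_force: [-0.2, -2.9, 6.5]
gripper_width: 0.153
grasp_force: 39.5
```

```bash
python3 - <<'E'
from h import *
o=bot.get_obs(); p=bot.read_camera('wrist'); save(p,'w7'); T=Tcam(p,o); print(o['eef_pos'],o['contact_force'])
print('cover plate',circfit(p['pixels'],p,T,(.539,o['eef_pos'][1]),.092,(.040,)))
for c in('scene','top','wrist'):
  q=bot.read_camera(c);Tq=Tcam(q,o)
  for n in('reader','carriage'):
    for r in bot.tip_of(n,q)[:1]: print(c,n,round(r['score'],2),np.round(r['xy'],1),ray(q,r['xy'],0,Tq).round(4))
print('clip predicted px',proj(p,(.49,-.0729,.012),T))
cv2.imwrite('pics/c7.png',cv2.imread('pics/w7.png')[0:480])
E
```

```text
[ 0.45615367 -0.09624701  0.09788327] [-0.24895971 -2.88716513  6.54096581]
cover plate (array([ 0.54029395, -0.09689441]), np.float64(-38.58464813232422))
scene carriage 0.84 [420.  317.7] [ 0.5351 -0.0997  0.    ]
top carriage 0.43 [398.9 239. ] [ 0.5396 -0.1022  0.    ]
clip predicted px [281.95250032 192.32628952]
```

View pics/c7.png

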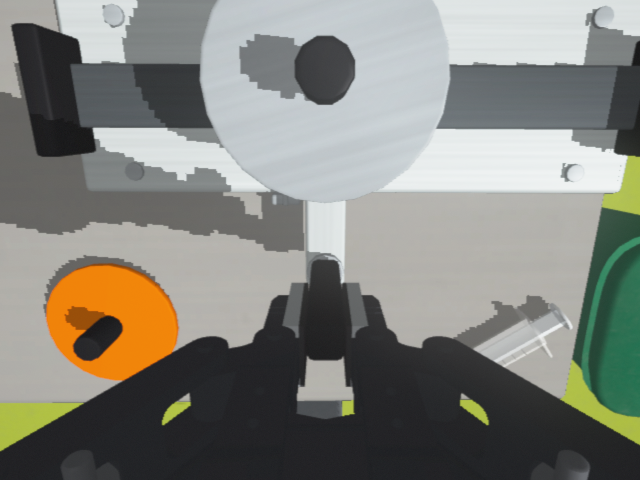

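The clip shows at (277,196) and the carriage axis at column 325, so roughly 24–27 mm remain. I'll approach in small steps and watch the force.

jog_arm:
  motion:
    - [0,0,0,0,-4,0,5]
    - [0,0,0,0,-8,0,5]
    - [0,0,0,0,-12,0,5]
    - [0,0,0,0,-15,0,5]
    - [0,0,0,0,-17,0,5]

```text
t: 15.78
eef_pos: [0.4564, -0.079, 0.0979]
tool_rot: [0.0, 1.0, -0.004, 0.001]
contact_force: [-0.7, -0.7, 6.6]
gripper_width: 0.157
grasp_force: 39.5
```

jog_arm:
  motion:
    - [0,0,0,0,-1,0,5]
    - [0,0,0,0,-2,0,5]
    - [0,0,0,0,-2,0,5]

```text
t: 16.15
eef_pos: [0.4564, -0.0757, 0.0979]
tool_rot: [-0.0, 1.0, -0.004, 0.001]
contact_force: [-0.6, 3.4, 6.7]
gripper_width: 0.161
grasp_force: 39.6
```

jog_arm:
  motion:
    - [0,0,0,0,-1,0,5]
    - [0,0,0,0,-1,0,5]

```text
t: 16.4
eef_pos: [0.4564, -0.0748, 0.0979]
tool_rot: [-0.0, 1.0, -0.004, 0.001]
contact_force: [-0.7, 2.5, 6.3]
gripper_width: 0.154
grasp_force: 39.6
```

jog_arm:
  motion:
    - [0,0,0,0,-1,0,5]
    - [0,0,0,0,-1,0,5]

```text
t: 16.65
eef_pos: [0.4564, -0.0745, 0.0979]
tool_rot: [0.0, 1.0, -0.004, 0.001]
contact_force: [-0.5, 1.1, 6.5]
gripper_width: 0.156
grasp_force: 39.5
```

jog_arm:
  motion:
    - [0,0,0,0,-1,0,5]
    - [0,0,0,0,-1,0,5]

```text
t: 16.9
eef_pos: [0.4564, -0.0742, 0.0979]
tool_rot: [0.0, 1.0, -0.004, 0.001]
contact_force: [-0.5, -2.8, 6.0]
gripper_width: 0.159
grasp_force: 39.5
```

The detent is felt: the pull rose to +3.4 N, then reversed to −2.8 N while y held at −0.0745. I'll relax slightly, verify and hand in.

jog_arm:
  motion:
    - [0,0,0,0,0.5,0,5]
    - [0,0,0,0,0.5,0,5]
    - [0,0,0,0,0.5,0,5]
    - [0,0,0,0,0.5,0,5]

```text
t: 17.4
eef_pos: [0.4565, -0.0743, 0.0979]
tool_rot: [0.0, 1.0, -0.004, 0.001]
contact_force: [-0.4, -0.7, 6.5]
gripper_width: 0.156
grasp_force: 39.5
```

```bash
python3 - <<'E'
from h import *
o=bot.get_obs(); p=bot.read_camera('wrist'); T=Tcam(p,o); print(o['eef_pos'],o['contact_force'],o['grasp_force'])
e,f=circfit(p['pixels'],p,T,(.54,o['eef_pos'][1]),.092,(.040,)); print('cover',e,e-o['eef_pos'][:2])
if abs(o['eef_pos'][1]+.0745)<.001 and o['grasp_force']>20: print(bot.hand_in())
E
```

```text
[ 0.45645683 -0.0742917   0.09788859] [-0.41470378 -0.66908581  6.51712485] 39.53143000602722
cover [ 0.540564   -0.07489519] [ 0.08410716 -0.00060349]
the job is handed in; nothing more can be done
None
```

The job is handed in at 17.4 s: the steel cover sits seated on the pot and released, the carriage clicked into the notch, and the gripper still holds the handle at about 39.5 N; no verdict came back.

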